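# Bring the salt to the front of the spice carousel and hold it there

### The arm

A 7-joint arm with a two-finger parallel gripper is mounted at the origin on a cart in front of the work surface, level with it; the furniture and walls round the work are solid. World frame = base frame: x ahead of the robot, y to its left, z up, the work surface at z = 0. Lengths are in m, angles in rad, forces in N, time in s.
With the tool pointing down it reaches from about 0.425 to 1.025 m from the base axis. Payload 3.6 kg.
Tool frame: the origin (TCP) lies at the very end of the fingers, on their centre line; the grasp point (between the pads) lies 19 mm behind it; z points along the fingers, y is the line along which they close (so a half turn about z gives the same grasp; the last joint's range is limited). The gripper opens to 85 mm and grips with 20 to 120 N. Pads are 22 mm wide; open, the fingers measure 114 mm over their backs; the gripper's body (76 mm by 85 mm) begins 54 mm behind the grasp point. The pads swing forward as they close: fully open they stand 13 mm farther back than shut.
Start: joints at [-1.292, 0.591, 0.048, 1.609, -0.033, 0.943, -0.034], TCP at [0.263, 0.675, 0.194] pointing down, gripper open.
Joint ranges: [-2.69, 2.69], [-0.47, 2.24], [-1.27, 1.36], [0.19, 2.51], [-1.53, 4.68], [0.08, 2.07], [-3.09, 3.09]. Speed limits (rad/s): [2.57, 2.57, 3.14, 3.14, 3.14, 3.14, 3.14].

### API

Orientations are given as [roll, pitch, yaw] about the fixed x, y, z axes, in that order (R = Rz(yaw) Ry(pitch) Rx(roll)).
In Python, from station import bot gives the robot as it stands.
- The arm moves only by the shell command python3 -m inch 'ROWS' [FORCE]. ROWS is JSON, a list of rows, each a list of 7 numbers: the opening, from 0 (shut) to 1 (fully open), then the shift along the tool's x, y, z in m, then the turn, a rotation vector about the tool's x, y, z in degrees. A call has 1 to 10 rows; each row shifts and turns the commanded pose from where the row before left it, along the tool's axes as they then stand; what a row does not reach is not made up. A row lasts 1/8 s, in which the tool goes at most 62.5 mm and 10.7 degrees, less where a joint would pass 70% of its speed; a pose out of reach is approached as far as the arm can. A call is refused whole if a number of a shift passes 0.0625 or a number of a turn 10.7, either way. A call with a gripper value outside its range is refused whole. The fingers move at their own pace and stop on an object; FORCE is the grip in N (left out, the last holds). Time passes only in rows, so rows that do not move let the fingers close. It gives the time, the measured TCP pose, the force, the opening and the grip force at its end, in the units of the state.
- bot.state(): the state, without advancing time (a new reading comes with each control period).
- bot.read_camera(name): name is "scene" or "top"; returns the picture (384x512x3 uint8, red, green, blue); there is no depth.
- bot.calibration(name): a dict with "K" (3x3 intrinsics, pixels), "dist_coeffs" ([k1, k2, p1, p2, k3] as OpenCV has them; the pictures are not rectified), "R" (3x3) and "t" (3): a world point X has camera coordinates R X + t. Camera axes: x right, y down, z forward; pixel columns grow to the right and rows downward; lengths in m; the calibration is good to about 2 mm. A picture is of the moment at which its call begins. calibration takes no time and is no camera call.
- bot.finish_job(): hands the job in; it is judged then, once.
The state is a dict: "time_s": time; "q": joint angles; "dq": joint speeds; "tau": joint torques, N m; "ee_pos": TCP position; "tcp_rot": TCP orientation; "wrist_force": force on the tool from outside, world axes, zero at the start; "ft_torque": the same for the moment, N m; "grip_width": opening from 0.0 (shut) to 1.0 (fully open); "grasp_force": force on a finger pad.
Only numpy, scipy, OpenCV 4.12 (cv2) and the standard library are available. Lean on these libraries where they do the work, as an engineer would, in place of code of your own. Each camera call takes 0.05 s, during which the arm holds its last target. There are 200 camera calls.

### The job

Turn the spice carousel by the bar grip on top of its post until the salt shaker, the jar with the domed cap, stands squarely over the pointer that sticks out of the carousel's foot. Finish while holding: stop there with the bar still gripped between the fingers and the carousel kept still. Leave all five jars standing in their holders without touching them with the robot, and do not disturb the tin or the garlic on the worktop.

Things in the scene. Friction and masses are not known exactly. Their poses are not given: they have to be found in the camera images.
- carousel_base: Fixed round dark steel foot of the carousel, 170 mm across, 10 mm high. Origin: centre of its underside, on the turning axis. Its own -x axis points along the pointer, a flat tongue 20 mm wide under the tray that sticks out to 135 mm from the axis (30 mm beyond the tray), with a small round pip near its end. It looks towards the robot (world -x), up to 0.4 rad either side.
- carousel (a joint): Turn of the carousel about its vertical axis, rad, from where it stood at the start (0); positive is anticlockwise seen from above. It can turn either way, about two full turns each way. It turns with a light friction (about 0.04 N m) and stays where it is left.
- bar_grip (a point): Centre of the bar grip on top of the carousel's thin post, on the turning axis, 197 mm above the worktop. The bar is a rounded wooden block 56 mm long (this point's x axis), 16 mm thick (its y axis; pinch across this) and 40 mm high, from 177 to 217 mm above the worktop; rigidly part of the carousel. All jar tops are at least 48 mm below it.
- tray_center (a point): Centre of the carousel's tray top, on the turning axis, 22 mm above the worktop; turns with the tray. The tray is a wooden disc 212 mm across with five jar holders (steel hoop on the tray and one 40 mm higher, top 70 mm above the worktop; 54 mm across, 48 mm inside), evenly spaced, centres 68 mm from the axis, one of them on this point's -x axis. One jar stands in each.
- salt_shaker: Salt shaker: clear waisted body with a rounded, domed pale grey cap with small holes, 44 mm across, 90 mm high. Origin at its underside, in its centre; z up. Stands loose in one of the five jar holders, underside 22 mm above the worktop. The only one with a domed cap; the shortest of the five. It starts towards the back, at least 1.5 rad of turn from the pointer.
- jar_a: Spice jar, round, glass with label, dark flat cap, 41 mm across, 105 mm high. Origin at its underside, in its centre; z up. Stands loose in one of the five jar holders, underside 22 mm above the worktop.
- jar_b: Spice jar, round, glass with label, black flat cap, 41 mm across, 105 mm high. Origin at its underside, in its centre; z up. Stands loose in one of the five jar holders, underside 22 mm above the worktop.
- jar_c: Spice jar, squarish glass with label, flat mustard-coloured cap, 42 mm across, 96 mm high. Origin at its underside, in its centre; z up. Stands loose in one of the five jar holders, underside 22 mm above the worktop.
- jar_d: Spice jar, a second one like jar_b: black flat cap, 41 mm across, 105 mm high. Origin at its underside, in its centre; z up. Stands loose in one of the five jar holders, underside 22 mm above the worktop.
- tin: Bystander: food tin standing on the worktop to the right of the carousel, 57 mm across, 72 mm high. Origin at the centre of its underside.
- garlic_bulb: Bystander: garlic bulb on the worktop in front of the hob, 60 mm across, 59 mm high. Origin at the centre of its underside.

How it is judged:
By the outcome, as a careful person would: the job done as asked, in the order asked, and still so for the second after the job is handed in, while the arm keeps its last pose, push and grip.
It also fails if it takes over 51 s, if anything falls off the work surface, if the arm or the gripper's body presses on something with over 40 N, if the wrist force passes 120 N, or if a joint passes its speed limit or range.

## Working session

There is one attempt and no reset: what is moved stays moved. The work goes in short steps, Python scripts to look and compute and a shell command to move; the robot and the scene stay as the last step left them, time stands still between calls to the robot, and variables do not carry over. Pictures are saved under pics/ and viewed, at most 10 in all, crops included, and the job is handed in when it is done.

```bash
mkdir -p pics
cat > h.py <<'E'
import numpy as np, cv2
from station import bot
def ray(cam,uv,z):
    c=bot.calibration(cam);K,D,R,t=[np.array(c[k],float) for k in("K","dist_coeffs","R","t")]
    n=cv2.undistortPoints(np.array(uv,float).reshape(-1,1,2),K,D).reshape(-1,2)
    d=np.c_[n,np.ones(len(n))]@R; o=-R.T@t
    return o+d*((z-o[2])/d[:,2])[:,None]
def proj(cam,P):
    c=bot.calibration(cam);K,D,R,t=[np.array(c[k],float) for k in("K","dist_coeffs","R","t")]
    return cv2.projectPoints(np.array(P,float).reshape(-1,1,3),cv2.Rodrigues(R)[0],t,K,D)[0].reshape(-1,2)
def snap(cam,name):
    im=bot.read_camera(cam); cv2.imwrite(f"pics/{name}.png",im[:,:,::-1]); return im
E
python3 - <<'E'
from h import *
for c in("top","scene"):
    snap(c,c+"0"); k=bot.calibration(c); print(c,-np.array(k["R"]).T@np.array(k["t"]),np.array(k["K"])[0,0])
print(bot.state())
E
```

```text
top [ 0.3233824  -0.124039    1.17492266] 417.60244680444976
scene [ 0.05748017 -0.76309218  0.75649383] 395.8051308933029
{'time_s': 0.1, 'q': array([-1.29250234,  0.59205087,  0.04831461,  1.60969654, -0.03330352,
        0.94271143, -0.03370428]), 'dq': array([-0.00138763, -0.00322936,  0.00141846, -0.00408538,  0.00035984,
        0.00105435, -0.00115907]), 'tau': array([ 4.46902864e-03, -5.49997616e+01,  1.55285921e+00, -1.98827040e+01,
        9.64020321e-03,  3.82160215e-03, -1.66171725e-05]), 'ee_pos': array([0.26308322, 0.67469472, 0.19313772]), 'tcp_rot': array([-3.13953496e+00,  1.19264099e-04,  2.76986411e+00]), 'wrist_force': array([-0.64113561,  0.65172871, -0.30002119]), 'ft_torque': array([-0.05914405, -0.0078511 , -0.02685754]), 'grasp_force': 0.0, 'grip_width': 0.9995904863206344}
```

View pics/top0.png

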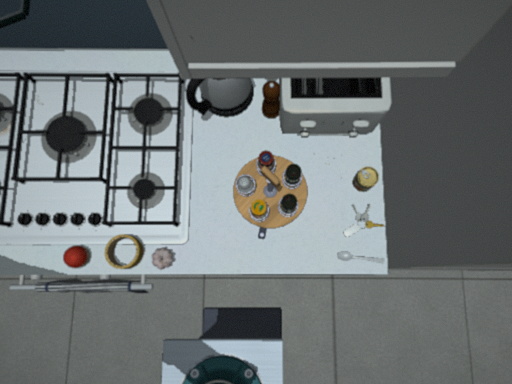

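View pics/scene0.png

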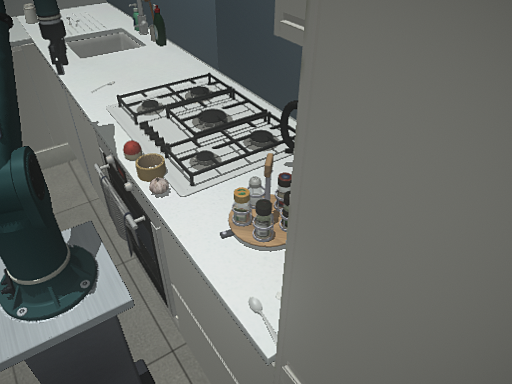

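The top view shows the carousel centred at about (270,192). The pointer pip is near (262,232), the salt with its grey dome near (245,184), and the bar near (270,176). The scene view shows the bar at (269,168), partly hidden by a cabinet. I'll zoom in on the carousel.

Run:
```python
from h import *
im=cv2.imread("pics/top0.png")[145:245,220:320]; cv2.imwrite("pics/c0.png",cv2.resize(im,(600,600),interpolation=cv2.INTER_CUBIC))
im=cv2.imread("pics/top0.png"); hsv=cv2.cvtColor(im,cv2.COLOR_BGR2HSV)
m=cv2.inRange(hsv,(8,70,60),(22,255,255)); m[:145]=0;m[245:]=0;m[:,:225]=0;m[:,315:]=0
p=cv2.convexHull(cv2.findNonZero(m)); e=cv2.fitEllipse(p); print(e, ray("top",e[0],0.022))
print(ray("top",[[262,232]],.006),ray("top",[[245,184]],.11),ray("top",[[270,176]],.217))
```

```text
((269.8240661621094, 191.44430541992188), (71.86504364013672, 73.03328704833984), 94.35519409179688) [[ 0.54718137 -0.12637044  0.022     ]]
[[ 0.43474671 -0.10436349  0.006     ]] [[ 0.54993518 -0.06148481  0.11      ]] [[ 0.54635615 -0.1264379   0.217     ]]
```

View pics/c0.png

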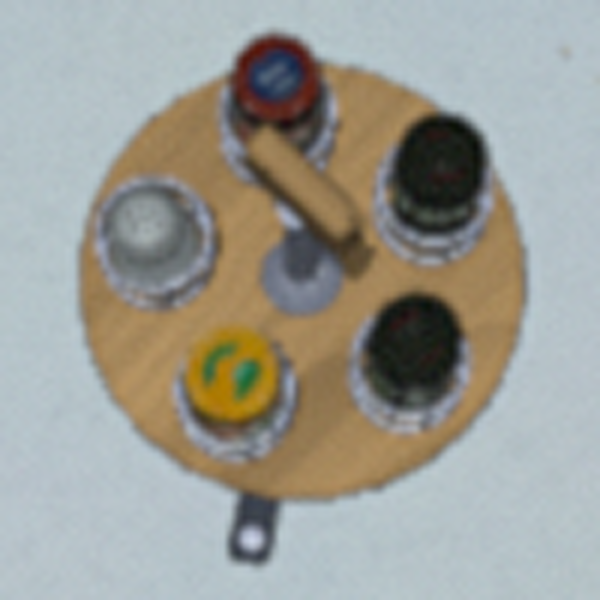

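The crop (6x, origin (220,145)) gives these positions:
- Pip: (251,538)
- Salt dome: (147,225)
- Caps: mustard (232,373), black (415,335) and (440,160), red (275,78)
- Bar top: runs from (262,140) to (345,222)

```bash
cat > ang.py <<'E'
from h import *
C=np.array([.547,-.1264])
def cr(x,y): return [220+(x+.5)/6-.5,145+(y+.5)/6-.5]
E
python3 - <<'E'
from ang import *
P=ray("top",[cr(251,538)],.010)[0]; d=P[:2]-C
pa=np.arctan2(d[1],d[0]); print("pip",P,np.linalg.norm(d),np.degrees(pa))
for n,x,y,z,k in[("salt",147,225,.108,0),("must",232,373,.118,1),("b1",415,335,.127,2),("b2",440,160,.127,3),("red",275,78,.127,4)]:
    P=ray("top",[cr(x,y)],z)[0]; d=P[:2]-C; print(n,P,np.linalg.norm(d),np.degrees(np.arctan2(d[1],d[0]))%360-72*k)
B=ray("top",[cr(262,140),cr(345,222)],.217); print(B,B.mean(0)); d=B[0]-B[1]; print("bar deg",np.degrees(np.arctan2(d[1],d[0])),np.linalg.norm(d))
E
```

```text
pip [ 0.42810738 -0.10282111  0.01      ] 0.1212081671127068 168.78260145631586
salt [ 0.55548682 -0.05891761  0.108     ] 0.06801395922366363 82.83191216914459
must [ 0.48865996 -0.09649545  0.118     ] 0.06555793759011277 80.86075295884908
b1 [ 0.50350328 -0.17427149  0.127     ] 0.06468110164210562 83.74126454681698
b2 [ 0.57979349 -0.18577258  0.127     ] 0.06782710759503494 82.91335523501391
red [ 0.6163948  -0.11482607  0.127     ] 0.07035335475390869 -278.53114509066063
[[ 0.56597267 -0.1105163   0.217     ]
 [ 0.5328889  -0.14304297  0.217     ]] [ 0.54943079 -0.12677963  0.217     ]
bar deg 44.51351300848067 0.04639525754171645
```

```bash
python3 -m inch '[[1,0,0,-0.045,0,0,0],[1,0,0,-0.045,0,0,0],[1,-0.014,-0.016,0,0,0,0],[1,-0.028,-0.032,0,0,0,0],[1,-0.028,-0.032,0,0,0,0],[1,-0.028,-0.032,0,0,0,0],[1,-0.028,-0.032,0,0,0,0],[1,-0.028,-0.032,0,0,0,0],[1,-0.028,-0.032,0,0,0,0],[1,-0.028,-0.032,0,0,0,0]]'
python3 -m inch '[[1,-0.028,-0.032,0,0,0,0],[1,-0.028,-0.032,0,0,0,0],[1,-0.028,-0.032,0,0,0,0],[1,-0.028,-0.032,0,0,0,0],[1,-0.028,-0.032,0,0,0,0],[1,-0.028,-0.032,0,0,0,0],[1,-0.028,-0.032,0,0,0,0],[1,-0.028,-0.032,0,0,0,0],[1,0,0,0,0,0,0]]'
```

```text
time_s: 1.35
ee_pos: [0.372, 0.3739, 0.2839]
tcp_rot: [-3.141, -0.0, 2.77]
wrist_force: [0.1, 0.3, -0.4]
grip_width: 0.997
grasp_force: 0.0
time_s: 2.48
ee_pos: [0.4881, 0.0517, 0.2841]
tcp_rot: [-3.14, 0.001, 2.762]
wrist_force: [-0.6, 0.2, -0.1]
grip_width: 0.999
grasp_force: 0.0
```

```bash
python3 -m inch '[[1,-0.0243,-0.0287,0,0,0,0],[1,-0.0243,-0.0287,0,0,0,0],[1,-0.0243,-0.0287,0,0,0,0],[1,-0.0243,-0.0287,0,0,0,0],[1,-0.0243,-0.0287,0,0,0,0],[1,0,0,0,0,0,9],[1,0,0,0,0,0,9],[1,0,0,0,0,0,9],[1,0,0,0,0,0,9]]'
python3 -m inch '[[1,0,0,0,0,0,9],[1,0,0,0,0,0,9],[1,0,0,0,0,0,9],[1,0,0,0,0,0,9],[1,0,0,0,0,0,9],[1,0,0,0,0,0,9],[1,0,0,0,0,0,9],[1,0,0,0,0,0,9],[1,0,0,0,0,0,6],[1,0,0,0,0,0,0]]'
python3 - <<'E'
from h import *
im=snap("scene","scene1")[140:290,180:330]; cv2.imwrite("pics/c1.png",cv2.resize(im[:,:,::-1],(600,600),interpolation=cv2.INTER_CUBIC))
print(bot.state()["q"])
E
```

```text
time_s: 3.6
ee_pos: [0.5484, -0.1205, 0.2837]
tcp_rot: [-3.141, -0.001, 2.138]
wrist_force: [-0.4, -0.9, 0.4]
grip_width: 0.999
grasp_force: 0.0
time_s: 4.85
ee_pos: [0.5485, -0.1206, 0.2836]
tcp_rot: [-3.14, 0.0, 0.783]
wrist_force: [-0.1, -0.4, 0.3]
grip_width: 1.004
grasp_force: 0.0
[-0.51806711  0.39347021  0.89099077  1.90933629 -0.36044923  1.00843274
 -0.25484631]
```

View pics/c1.png

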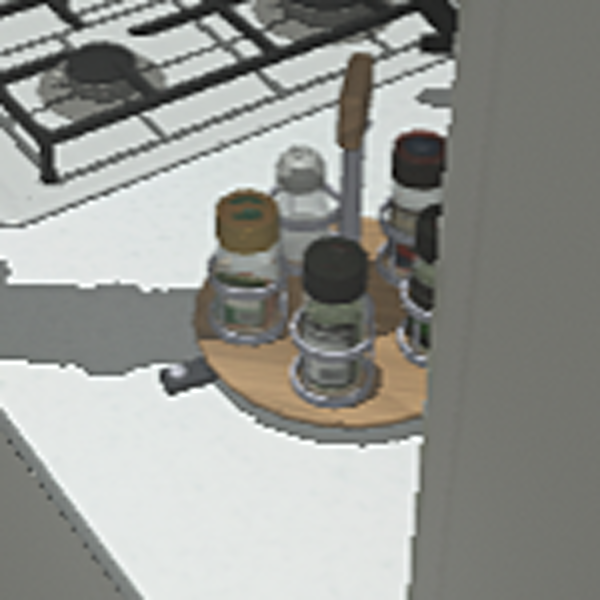

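Run:
```python
from h import *
print(proj("scene",[[.5485,-.1206,.2836],[.548,-.1266,.217],[.548,-.1266,.177]]))
```

```text
[[268.20473659 133.02915431]
 [268.57742053 157.86366982]
 [268.02864186 171.16212542]]
```

View pics/scene1.png

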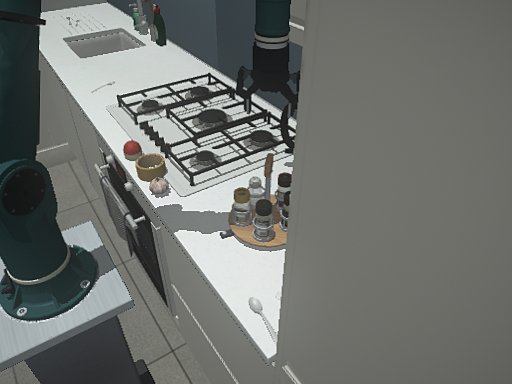

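The gripper hangs above the bar, with the fingertip at about (244,107) and the bar at (269,153–175), and both match the projection. I'll correct sideways, go down and close.

```bash
python3 -m inch '[[1,-0.0046,0.004,0,0,0,0],[1,0,0,0.02,0,0,0],[1,0,0,0.02,0,0,0],[1,0,0,0.02,0,0,0],[1,0,0,0.02,0,0,0],[1,0,0,0.02,0,0,0],[1,0,0,0,0,0,0]]' 50
python3 -m inch '[[0,0,0,0,0,0,0],[0,0,0,0,0,0,0],[0,0,0,0,0,0,0],[0,0,0,0,0,0,0],[0,0,0,0,0,0,0],[0,0,0,0,0,0,0],[0,0,0,0,0,0,0],[0,0,0,0,0,0,0]]' 50
python3 - <<'E'
from h import *
s=bot.state(); print(s["ft_torque"],s["q"])
im=snap("scene","scene2")
E
```

```text
time_s: 5.78
ee_pos: [0.547, -0.1282, 0.1831]
tcp_rot: [-3.139, 0.002, 0.78]
wrist_force: [0.6, -0.4, 1.4]
grip_width: 0.999
grasp_force: 0.0
time_s: 6.78
ee_pos: [0.5481, -0.1282, 0.1842]
tcp_rot: [-3.142, 0.0, 0.78]
wrist_force: [0.1, -0.1, 0.8]
grip_width: -0.002
grasp_force: 0.0
[-0.05065184  0.00634556 -0.03126516] [-0.4100684   0.50993613  0.78828652  2.01013489 -0.49337552  0.81939193
 -0.12843802]
```

The fingers shut on nothing, so I need a look.

Run:
```python
from h import *
a=cv2.imread("pics/scene2.png")[90:250,190:320]
b=snap("top","top2")[145:245,220:320,::-1]
r=lambda i:cv2.resize(i,(400,500),interpolation=cv2.INTER_CUBIC)
cv2.imwrite("pics/c2.png",np.hstack([r(a),cv2.resize(b,(400,500),interpolation=cv2.INTER_CUBIC)]))
```

```text
(no output)
```

View pics/c2.png

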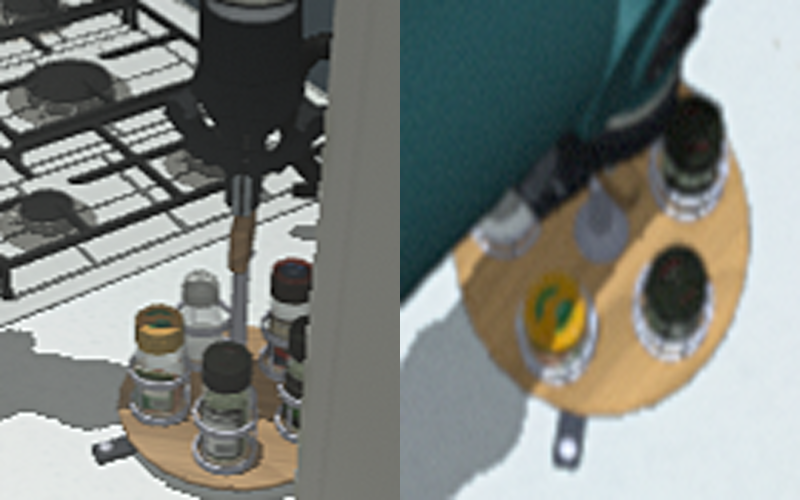

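The left panel shows the fingers apparently shut at the bar's top, around scene pixel (268,159), with wood visible below. The right panel shows the arm hiding the bar. I'll compare the wood masks before and after at high zoom.

Run:
```python
from h import *
I=[cv2.imread(f"pics/scene{k}.png") for k in(1,2)]
for im in I:
    h=cv2.cvtColor(im,cv2.COLOR_BGR2HSV); m=cv2.inRange(h,(5,70,40),(22,255,255))[140:182,255:285]
    print([(r+140,int(np.nonzero(m[r])[0].min()+255),int(np.nonzero(m[r])[0].max()+255)) for r in range(0,42,2) if m[r].any()])
cv2.imwrite("pics/c3.png",np.hstack([cv2.resize(im[125:185,245:295],(400,480),interpolation=cv2.INTER_NEAREST) for im in I]))
d=np.radians(44.5);u=np.array([np.cos(d),np.sin(d),0])*.028
for z in(.217,.177): print(z,proj("scene",[np.array([.548,-.1266,z])+s*u for s in(-1,1)]).round(1).tolist())
print(proj("scene",[bot.state()["ee_pos"]]))
```

```text
[(154, 268, 271), (156, 267, 272), (158, 267, 272), (160, 266, 271), (162, 266, 271), (164, 265, 271), (166, 265, 271), (168, 265, 270), (170, 265, 270), (172, 265, 270), (174, 265, 281), (176, 265, 279), (178, 280, 280), (180, 284, 284)]
[(158, 272, 272), (160, 266, 272), (162, 266, 271), (164, 265, 271), (166, 265, 271), (168, 265, 270), (170, 265, 270), (172, 265, 270), (174, 265, 269), (176, 265, 269), (178, 279, 280), (180, 284, 284)]
0.217 [[266.7, 164.3], [270.4, 151.7]]
0.177 [[266.2, 177.7], [269.8, 164.9]]
[[268.56896218 169.11271126]]
```

View pics/c3.png

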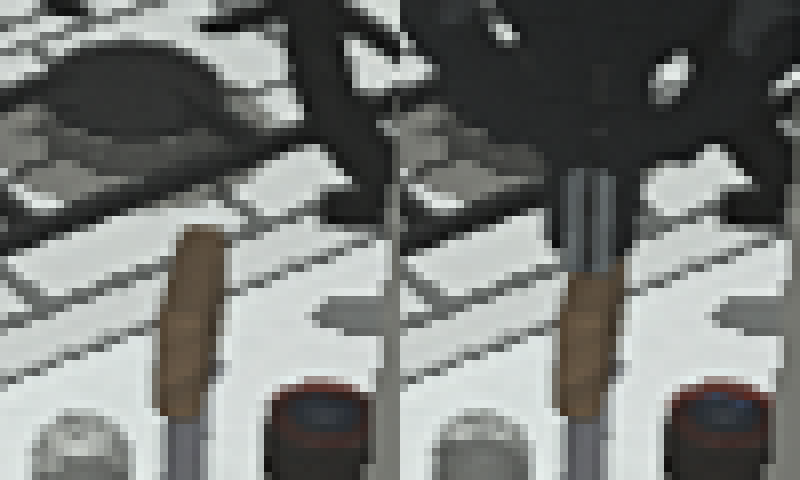

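The picture shows the shut fingertips ending at row ~159, at the bar's top edge, with the pads centred on column 269. They closed just above the bar, about 30 mm higher than the reported TCP implies. I'll open, go 28 mm lower and close again; even by the reported pose, that still clears both the jars and the bar.

```bash
python3 -m inch '[[1,0,0,0,0,0,0],[1,0,0,0,0,0,0],[1,0,0,0,0,0,0],[1,0,0,0,0,0,0],[1,0,0,0,0,0,0],[1,0,0,0,0,0,0],[1,0,0,0,0,0,0],[1,0,0,0,0,0,0]]'
python3 -m inch '[[1,0,0,0.007,0,0,0],[1,0,0,0.007,0,0,0],[1,0,0,0.007,0,0,0],[1,0,0,0.007,0,0,0],[1,0,0,0,0,0,0]]'
python3 -m inch '[[0,0,0,0,0,0,0],[0,0,0,0,0,0,0],[0,0,0,0,0,0,0],[0,0,0,0,0,0,0],[0,0,0,0,0,0,0],[0,0,0,0,0,0,0],[0,0,0,0,0,0,0],[0,0,0,0,0,0,0]]' 50
python3 - <<'E'
from h import *
im=snap("scene","scene4"); cv2.imwrite("pics/c4.png",cv2.resize(im[125:185,245:295,::-1],(400,480),interpolation=cv2.INTER_NEAREST))
E
```

```text
time_s: 7.88
ee_pos: [0.5482, -0.1282, 0.1842]
tcp_rot: [3.142, -0.0, 0.78]
wrist_force: [0.4, 0.1, -0.4]
grip_width: 0.999
grasp_force: 0.0
time_s: 8.5
ee_pos: [0.5476, -0.1281, 0.1555]
tcp_rot: [-3.14, 0.001, 0.78]
wrist_force: [0.6, -0.8, 0.8]
grip_width: 0.998
grasp_force: 0.0
time_s: 9.5
ee_pos: [0.5484, -0.1283, 0.1565]
tcp_rot: [3.141, -0.0, 0.78]
wrist_force: [-1.1, 0.3, 4.8]
grip_width: 0.178
grasp_force: 50.3
```

View pics/c4.png

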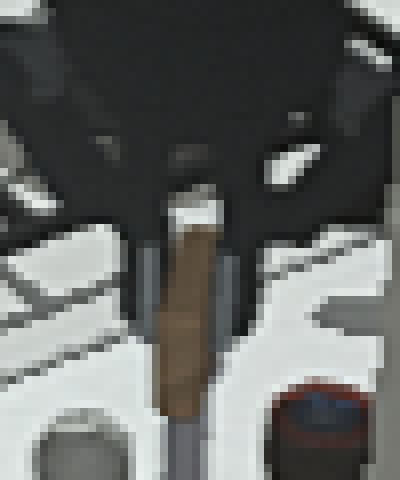

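The bar is now between both pads (width 0.178 ≈ 15 mm, 50 N). Next I'll turn the carousel anticlockwise, which is negative about tool z.

```bash
python3 -m inch '[[0,0,0,0,0,0,-3],[0,0,0,0,0,0,-6],[0,0,0,0,0,0,-6],[0,0,0,0,0,0,-6],[0,0,0,0,0,0,-6],[0,0,0,0,0,0,-6],[0,0,0,0,0,0,-6],[0,0,0,0,0,0,-6]]'
python3 -m inch '[[0,0,0,0,0,0,-6],[0,0,0,0,0,0,-6],[0,0,0,0,0,0,-6],[0,0,0,0,0,0,-6],[0,0,0,0,0,0,-6],[0,0,0,0,0,0,-6],[0,0,0,0,0,0,-3.4],[0,0,0,0,0,0,-2],[0,0,0,0,0,0,0],[0,0,0,0,0,0,0]]'
python3 - <<'E'
from h import *
b=snap("top","top5")[145:245,220:320,::-1]
cv2.imwrite("pics/c5.png",cv2.resize(b,(600,600),interpolation=cv2.INTER_CUBIC))
E
```

```text
time_s: 10.55
ee_pos: [0.5504, -0.1292, 0.1565]
tcp_rot: [3.137, 0.002, 1.568]
wrist_force: [3.5, -2.2, -1.3]
grip_width: 0.178
grasp_force: 49.6
time_s: 11.8
ee_pos: [0.5522, -0.1285, 0.1565]
tcp_rot: [3.137, 0.006, 2.289]
wrist_force: [6.6, -1.0, -2.1]
grip_width: 0.174
grasp_force: 49.5
```

View pics/c5.png

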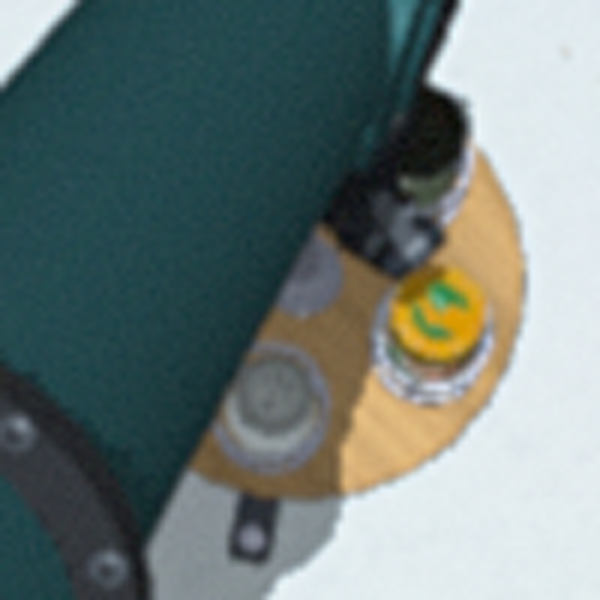

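The salt dome is at (273,386), the mustard cap at (441,313) and the pip at (251,538) in the 6x crop, so the salt is close to the pointer line.

Run:
```python
from ang import *
C=np.array([.548,-.1266])
for n,x,y,z,k in[("pip",251,538,.010,0),("salt",273,386,.108,0),("saltcap edge",273,395,.095,0),("must",441,313,.118,1)]:
    P=ray("top",[cr(x,y)],z)[0]; d=P[:2]-C; print(n,P,np.linalg.norm(d),np.degrees(np.arctan2(d[1],d[0]))%360-72*k)
# hoop: lower & upper ring centre predicted pixels when aligned
a=np.radians(168.8)
for z in(.022,.07,.095,.11): 
    p=proj("top",[[C[0]+.068*np.cos(a),C[1]+.068*np.sin(a),z]])[0]; print(z,(p-[220,145]+.5)*6-.5)
print(np.degrees(2.289-.780))
```

```text
pip [ 0.42810738 -0.10282111  0.01      ] 0.12222796969654738 168.78182940371198
salt [ 0.48455685 -0.11389967  0.108     ] 0.0647018725251652 168.6799059598657
saltcap edge [ 0.48256446 -0.11377966  0.095     ] 0.06667961471354397 168.9148432946248
must [ 0.51460139 -0.18592858  0.118     ] 0.06808338508754515 168.62296886816762
0.022 [273.63659795 420.70439417]
0.07 [272.65262809 406.03361959]
0.095 [272.10648899 397.89098165]
0.11 [271.76685235 392.82724681]
86.45933128524123
```

The salt is at 168.7° and the pointer at 168.8°, so they're aligned. The bar is still gripped, so I'll hold briefly and hand in.

```bash
python3 -m inch '[[0,0,0,0,0,0,0],[0,0,0,0,0,0,0],[0,0,0,0,0,0,0],[0,0,0,0,0,0,0]]' && python3 -c "
from station import bot
print(bot.finish_job())"
```

```text
time_s: 12.35
ee_pos: [0.5523, -0.1285, 0.1566]
tcp_rot: [3.137, 0.006, 2.289]
wrist_force: [7.2, -1.9, -2.6]
grip_width: 0.173
grasp_force: 49.5
the job is handed in; nothing more can be done
None
```

I turned the carousel about 86° anticlockwise. By the top camera the salt shaker now stands over the pointer (about 168.7° against 168.8°), and I handed the job in at 12.35 s with the bar still gripped at about 50 N; my first grip closed just above the bar, so I reopened, went 28 mm lower and gripped again.

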